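Load the tube mixer: stack keyed racks, cover them, start

TASK

Stack all the microtube racks that are on the bench into one tower on the blue mixer's platform, in any order, each fully home with its lugs down in the notches below. Then slide the top cover plate out over the front edge of its holder, pick it up by the overhang and lay it flat and square on the topmost rack, and only then press the mixer's green start button fully down and let go. Leave the other things on the bench where they are.

Things in the scene. Friction and masses are not known exactly. Their poses are not given: they have to be found in the camera images.
- rack1: Rack 1 of up to 4, all alike (None if absent): white, violet caps, 96 x 56 mm, 0.16 kg. Origin: centre of footprint, at the underside of its lugs (0 on the bench); x along its length to the end with orange corners, the WIDE lug and notch; z up. Body with plain sides from 6 to 32 mm above the origin. Under it two grey 6 mm lugs, on which it stands; in its top two 8 mm deep notches open to the ends.
- rack2: Rack 2 of up to 4, all alike (None if absent): white, violet caps, 96 x 56 mm, 0.16 kg. Origin: centre of footprint, at the underside of its lugs (0 on the bench); x along its length to the end with orange corners, the WIDE lug and notch; z up. Body with plain sides from 6 to 32 mm above the origin. Under it two grey 6 mm lugs, on which it stands; in its top two 8 mm deep notches open to the ends.
- rack3: Rack 3 of up to 4, all alike (None if absent): white, violet caps, 96 x 56 mm, 0.16 kg. Origin: centre of footprint, at the underside of its lugs (0 on the bench); x along its length to the end with orange corners, the WIDE lug and notch; z up. Body with plain sides from 6 to 32 mm above the origin. Under it two grey 6 mm lugs, on which it stands; in its top two 8 mm deep notches open to the ends.
- rack4: Rack 4 of up to 4, all alike (None if absent): white, violet caps, 96 x 56 mm, 0.16 kg. Origin: centre of footprint, at the underside of its lugs (0 on the bench); x along its length to the end with orange corners, the WIDE lug and notch; z up. Body with plain sides from 6 to 32 mm above the origin. Under it two grey 6 mm lugs, on which it stands; in its top two 8 mm deep notches open to the ends.
- mixer: Blue tube mixer, 240 (x) x 150 x 45 mm, fixed, on either side of the bench. Origin: centre of its underside; x away from its front panel. On its deck, centred at x = 55 mm, an aluminium platform 110 x 80 x 10 mm with notches like the racks': wide at +x, narrow at -x, right through it. The green start button stands on the deck at the front.
- cover: Top cover: loose flat teal aluminium plate, 104 (x) x 66 (y) x 4 mm, 75 g, same both ways round, no handle. Origin: centre of its underside, z up. Starts flat on the holder's deck, within 15 mm of the middle of it. Rails leave no room for fingers beside it; where it overhangs the front it can be pinched across its 66 mm width.
- mixer_seat (a point): Centre of the platform's top face, 55 mm up, axes as the mixer's. Racks: x along this x; origin 6 mm below this point for the first, each next one 26 mm higher. Lugs 13 mm (x), centred at x = +39.5 mm (32 mm wide) and -39.5 mm (14 mm wide), the lowest 3 mm 1.5 mm smaller all round; notches 35 and 17 mm wide, 1.5 mm play each way. End for end they do not seat.
- start_top (a point): Centre of the top of the green round start button (26 mm across) on the mixer; it is pressed straight down.
- start (a joint): Start button travel in m: 0 released, 0.006 fully down (needs 4 N), springs back. It counts as pressed beyond 0.004.
- holder: White holder for covers, 110 (x) x 88 mm, deck 60 mm above the bench, fixed, opposite the mixer. Origin: centre of its underside, x away from its front. Orange rails 8 mm wide, 6 mm high along both sides of the deck, 72 mm apart; ends open. Plates under the top one are part of it. The deck is slippery: a closed fingertip pressed on the cover with 5 N or more drags it along.
- holder_front (a point): Middle of the front (-x) top edge of the holder's deck, 60 mm above the bench; axes as the holder's.
- stain_jar: Bystander: small amber jar, 34 mm across, 45 mm high, among the racks. Origin: centre of underside.
- vial_blue: Bystander: small glass vial with a blue cap, 26 mm across, 40 mm high, near the racks. Origin: centre of underside.
- vial_red: Bystander: small glass vial with a red cap, 26 mm across, 40 mm high, near the racks. Origin: centre of underside.
- vial_yellow: Bystander: small glass vial with a yellow cap, 26 mm across, 40 mm high, near the racks. Origin: centre of underside.
There are look-alikes about, which are no part of the job. Leave any pink or yellow look-alike of the rack3 alone. What is shaped like the rack2 but red is not meant.

How it is judged:
By the outcome, as a careful person would: the job done as asked, in the order asked, and still so for the second after the job is handed in, with the robot touching nothing.
Of rack1, rack2, rack3, rack4 only 2 to 4 are there at a start; the rules pass over those that are not, and their reading is None.
At some moment in a run one of rack1, rack2, rack3, rack4 may be knocked a few centimetres aside while the robot is not near it.
Once in a run the grip may slacken for a moment while it holds something.
It also fails if it takes over 210 s, if anything falls off the work surface, if the arm or the gripper's body presses on something with over 40 N, if the wrist force passes 120 N, or if a joint passes its speed limit or range.

ROBOT

A 6-joint arm with a two-finger parallel gripper is mounted at the origin on the work surface. World frame = base frame: x ahead of the robot, y to its left, z up, the work surface at z = 0. Lengths are in m, angles in rad, forces in N, time in s.
With the tool pointing down it reaches from about 0.25 to 0.775 m from the base axis. Payload 4 kg.
Tool frame: the origin (TCP) lies at the very end of the fingers, on their centre line; the grasp point (between the pads) lies 19 mm behind it; z points along the fingers, y is the line along which they close (so a half turn about z gives the same grasp; the last joint's range is limited). The gripper opens to 85 mm and grips with 20 to 120 N. Pads are 22 mm wide; open, the fingers measure 114 mm over their backs; the gripper's body (76 mm by 85 mm) begins 54 mm behind the grasp point. The pads swing forward as they close: fully open they stand 13 mm farther back than shut.
Start: joints at [-1.436, 0.087, 1.371, -0, 1.684, -0.103], TCP at [0.13, -0.535, 0.231] pointing down, gripper open.
Joint ranges: [-3.1, 3.1], [-0.76, 2.03], [0.27, 2.55], [-1.08, 4.22], [0.17, 2.65], [-2.57, 2.57]. Speed limits (rad/s): [2.79, 2.79, 3.14, 3.14, 3.14, 3.14].

INTERFACE

Orientations are given as a unit quaternion [x, y, z, w].
In Python, from rig import observe, imaging, workorder gives the robot as it stands.
- The arm moves only by the tool carry_out, never from a script. Its argument "targets" is a list of rows, each an object of numbers: "rx", "ry", "rz": the turn, a rotation vector about the tool's x, y, z normalised to -1 to 1, where 1 is 30 degrees; "x", "y", "z": the shift along the tool's x, y, z normalised to -1 to 1, where 1 is 0.5 m; "fingers": the opening, from -1 (shut) to 1 (fully open). A call has 1 to 5 rows; each row is the pose to reach, as a shift and turn from the pose commanded when the call began, along the tool's axes at that moment; what a row does not reach only later rows make up. A row lasts 1/8 s, in which the tool goes at most 62.5 mm and 10.7 degrees, less where a joint would pass 70% of its speed; a pose out of reach is approached as far as the arm can. A call with a number of a shift or a turn outside -1 to 1 is refused whole. A call with a gripper value outside its range is refused whole. The fingers move at their own pace and stop on an object; "squeeze" is the grip in N (left out, the last holds). Time passes only in rows, so rows that repeat a pose let the fingers close. It gives the time, the measured TCP pose, the force, the opening and the grip force at its end, in the units of the state.
- observe(): the state, without advancing time (a new reading comes with each control period).
- imaging.get_image(name): name is "scene" or "top"; returns a dict with "image" (420x560x3 uint8, red, green, blue), "fx", "fy", "cx", "cy" (pixels), "R" (3x3) and "t" (3): a world point X has camera coordinates R X + t. Camera axes: x right, y down, z forward; pixel columns grow to the right and rows downward; lengths in m; the calibration is good to about 2 mm. A picture is of the moment at which its call begins. There is no depth.
- workorder.close_job(): hands the job in; it is judged then, once.
The state is a dict: "t": time; "q": joint angles; "dq": joint speeds; "effort": joint torques, N m; "tcp_pos": TCP position; "tcp_rot": TCP orientation; "ft_force": force on the tool from outside, world axes, zero at the start; "wrist_torque": the same for the moment, N m; "finger_gap": finger opening in m; "finger_force": force on a finger pad.
Only numpy, scipy, OpenCV 4.12 (cv2) and the standard library are available. Lean on these libraries where they do the work, as an engineer would, in place of code of your own. Each camera call takes 0.05 s, during which the arm holds its last target. There are 200 camera calls.

## Working session

There is one attempt and no reset: what is moved stays moved. The work goes in short steps, Python scripts to look and compute and a tool call to move; the robot and the scene stay as the last step left them, time stands still between calls to the robot, and variables do not carry over. Pictures are saved under pics/ and viewed, at most 14 in all, crops included, and the job is handed in when it is done.

Besides the shell and the picture viewer there is one more tool, called as name(argument=value, ...) on one line, values as JSON. carry_out: Moves the arm, as the interface text tells. Its arguments: {"type":"object","properties":{"targets":{"type":"array"},"squeeze":{"type":"number"}},"required":["targets"]}

```bash
mkdir -p pics
python3 - <<'E'
from rig import observe, imaging
import cv2,json,numpy as np
for n in("top","scene"):
    d=imaging.get_image(n); cv2.imwrite(f"pics/{n}0.png",d["image"][:,:,::-1])
    print(n,{k:np.round(v,4).tolist() for k,v in d.items() if k!="image"})
s=observe();print(s)
E
```

```text
top {'fx': 465.4613, 'fy': 465.4613, 'cx': 273.1995, 'cy': 214.7787, 'R': [[0.0144, -0.9998, 0.0097], [-0.9994, -0.0147, -0.03], [0.0301, -0.0093, -0.9995]], 't': [-0.0521, 0.5941, 1.0882]}
scene {'fx': 380.4788, 'fy': 380.4788, 'cx': 279.5991, 'cy': 210.9263, 'R': [[0.1441, 0.9893, -0.0219], [0.6208, -0.1076, -0.7765], [-0.7706, 0.0983, -0.6297]], 't': [-0.0477, -0.3169, 1.3948]}
{'t': 0.1, 'q': array([-1.43610231e+00,  8.79109372e-02,  1.37215856e+00, -1.69033416e-05,
        1.68358465e+00, -1.03112892e-01]), 'dq': array([-0.0007497 , -0.000611  , -0.00370618, -0.00132673,  0.0014792 ,
       -0.00136217]), 'effort': array([ 2.94605779e-03, -3.53013647e+01, -3.14218748e+01, -7.29037447e-05,
        7.98028777e-03,  8.34408468e-06]), 'tcp_pos': array([ 0.12948572, -0.53406735,  0.23021173]), 'tcp_rot': array([ 9.92938893e-01,  1.18622476e-01, -2.46733183e-05, -1.03048724e-03]), 'ft_force': array([ 0.49884073, -0.41673616,  0.15752815]), 'wrist_torque': array([-0.03186696,  0.00616218,  0.03019206]), 'finger_force': 0.0, 'finger_gap': 0.08525416093677554}
```

View pics/top0.png

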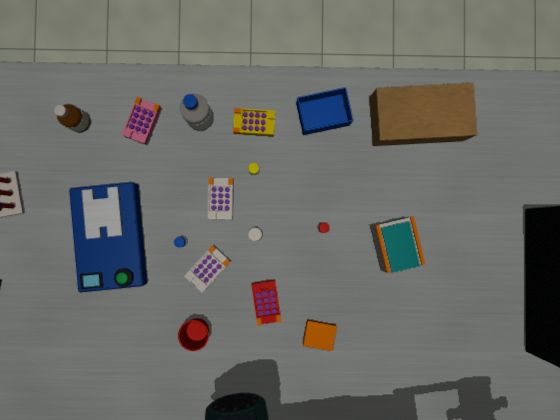

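View pics/scene0.png

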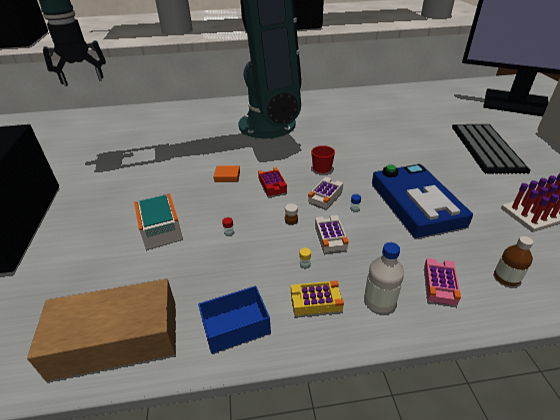

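The top view shows two white racks at (220,198) and (208,268), the mixer at (108,237) with its button at (123,277), and the holder with the cover at (400,245). The pink, yellow and red racks are decoys. The scene view agrees.

```bash
cat > h.py <<'E'
import numpy as np,cv2
from rig import observe, imaging
from scipy.spatial.transform import Rotation as Ro
def grab(n="top"): return imaging.get_image(n)
def ray(d,uv,z):
    uv=np.atleast_2d(np.asarray(uv,float)); R,t=np.array(d["R"]),np.array(d["t"])
    c=-R.T@t; v=np.c_[(uv[:,0]-d["cx"])/d["fx"],(uv[:,1]-d["cy"])/d["fy"],np.ones(len(uv))]@R
    return (c+v*((z-c[2])/v[:,2])[:,None])[:,:2]
def proj(d,X):
    p=np.array(d["R"])@np.array(X,float)+np.array(d["t"]); return p[0]/p[2]*d["fx"]+d["cx"],p[1]/p[2]*d["fy"]+d["cy"]
def masks(d):
    h=cv2.cvtColor(d["image"],cv2.COLOR_RGB2HSV).astype(int);H,S,V=h[...,0],h[...,1],h[...,2]
    return dict(white=(S<40)&(V>175),violet=(H>120)&(H<150)&(S>80),orange=(H>5)&(H<20)&(S>170)&(V>120),teal=(H>80)&(H<97)&(S>150)&(V>70),blue=(H>105)&(H<120)&(S>150),green=(H>50)&(H<80)&(S>120))
def blobs(m,win=None,amin=20):
    m=m.astype(np.uint8)
    if win: w=np.zeros_like(m);w[win[1]:win[3],win[0]:win[2]]=1;m=m*w
    n,l,s,c=cv2.connectedComponentsWithStats(m)
    return [(l==i,s[i,4],c[i]) for i in range(1,n) if s[i,4]>=amin]
def rect(d,m,z):
    """min-area rectangle in world of mask pixels at height z: centre, long, short, dir of long axis (deg)"""
    cs=cv2.findContours(m.astype(np.uint8),cv2.RETR_EXTERNAL,cv2.CHAIN_APPROX_NONE)[0]
    p=ray(d,np.vstack(cs)[:,0,:],z)*1000
    (c,(a,b),_)=r=cv2.minAreaRect(p.astype(np.float32)); q=cv2.boxPoints(r)
    e=[q[1]-q[0],q[2]-q[1]]; e=max(e,key=np.linalg.norm)
    return np.round(c,1),round(max(a,b)+2.3,1),round(min(a,b)+2.3,1),round(np.degrees(np.arctan2(e[1],e[0]))%180,1)
def yaw(s=None):  # direction of tool y in world, deg mod 180; tool x dir
    s=s or observe();M=Ro.from_quat(s["tcp_rot"]).as_matrix();return np.degrees(np.arctan2(M[1,0],M[0,0]))
def plan(x,y,z,xdir=None):
    """shift in move units (1=0.5 m) and rz (1=30deg) to TCP target (m); xdir = wanted direction of tool x (deg, mod 180)"""
    s=observe();M=Ro.from_quat(s["tcp_rot"]).as_matrix()
    sh=M.T@(np.array([x,y,z])-s["tcp_pos"])/0.5
    # rotation vector taking the tool to straight down with wanted direction
    a=np.radians(yaw(s) if xdir is None else yaw(s)+((xdir-yaw(s)+90)%180-90))
    T=np.array([[np.cos(a),np.sin(a),0],[np.sin(a),-np.cos(a),0],[0,0,-1]])
    rv=Ro.from_matrix(M.T@T).as_rotvec(degrees=True)/30
    print("shift",np.round(sh,4),"rv",np.round(rv,3),"| tcp",np.round(s["tcp_pos"],4),"t",round(s["t"],2),"q5",round(s["q"][5],2))
E
python3 - <<'E'
from h import *
d=grab();m=masks(d)
print("cam",np.round(-np.array(d["R"]).T@d["t"],3))
for b,a,c in blobs(m["violet"]|m["white"]|m["orange"],(170,160,262,310),60):
    print("rackblob",a,c.round(),rect(d,b,.032))
for k,w in(("orange",(170,160,262,310)),("orange",(370,205,430,280)),("green",(60,170,150,300)),("teal",(370,205,430,280)),("white",(370,205,430,280)),("white",(70,170,140,300)),("blue",(60,170,160,300))):
    z={"green":.05,"teal":.064,"white":.055,"blue":.045}.get(k,.032 if w[0]<300 else .066)
    for b,a,c in blobs(m[k],w,4): print(k,a,c.round(1),ray(d,c,z).round(4)[0],rect(d,b,z) if a>30 else "")
im=d["image"][:,:,::-1]
A=cv2.resize(im[165:300,60:150],None,fx=4,fy=4,interpolation=2);B=cv2.resize(im[210:280,365:435],None,fx=5.5,fy=7.72,interpolation=2)[:540,:380]
cv2.imwrite("pics/c1.png",np.hstack([A,cv2.resize(B,(380,540))]))
E
```

```text
cam [ 0.562 -0.033  1.106]
orange 24 [210.5 180.5] [0.6712 0.1027] 
orange 27 [230.4 181.1] [0.6705 0.0566] 
orange 27 [211.2 249. ] [0.5132 0.0981] 
orange 24 [226.  262.1] [0.4836 0.0637] 
orange 147 [417.4 240.4] [ 0.5403 -0.3667] (array([ 540.7, -366.6]), 110.0, 9.0, np.float32(14.1))
orange 168 [383.  248.6] [ 0.5211 -0.2895] (array([ 521.5, -289.4]), 109.9, 10.2, np.float32(14.1))
green 129 [121.8 277.6] [0.4469 0.2959] (array([446.1, 295.5]), 29.3, 29.3, np.float32(1.4))
teal 1277 [399.9 246.6] [ 0.5259 -0.3279] (array([ 526.2, -327.8]), 104.3, 65.6, np.float32(13.6))
blue 4830 [110.  239.9] [0.5312 0.3262] (array([539.1, 331.4]), 238.3, 157.8, np.float32(6.5))
```

View pics/c1.png

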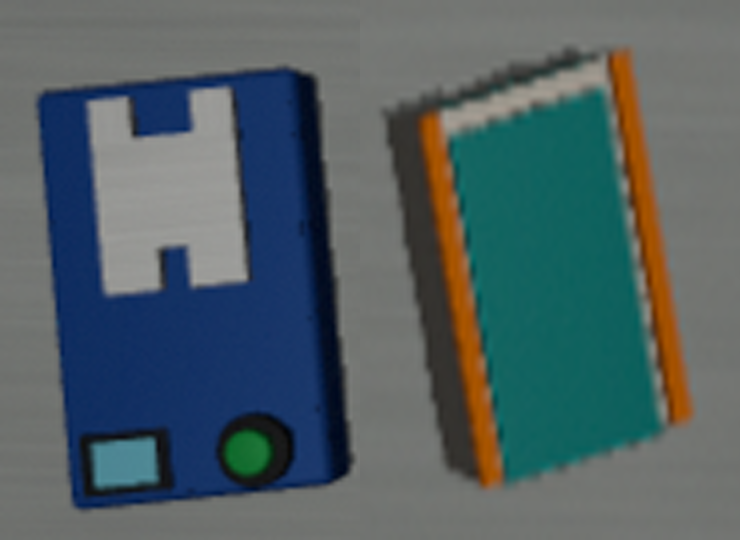

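The crop shows the platform with its wide notch on the far side (top), narrow notch on the near side, and the green button near the robot. The cover is flush with the near end of the holder. I'll lower the white threshold.

```bash
sed -i 's/(S<40)&(V>175)/(S<45)\&(V>140)/' h.py
python3 - <<'E'
from h import *
d=grab();m=masks(d)
k=cv2.morphologyEx((m["violet"]|m["white"]|m["orange"]).astype(np.uint8),cv2.MORPH_CLOSE,np.ones((3,3)))>0
for b,a,c in blobs(k,(170,160,262,310),60): print("rack",a,c.round(),rect(d,b,.032), "caps",(p:=ray(d,np.argwhere(b&m["violet"])[:,::-1],.032)).mean(0).round(4) if (b&m["violet"]).any() else "")
for b,a,c in blobs(m["white"],(70,170,140,300),60): print("plat",a,rect(d,b,.055))
s=grab("scene");im=s["image"][:,:,::-1]
cv2.imwrite("pics/c2.png",np.hstack([cv2.resize(im[185:255,125:195],(400,400),interpolation=2),cv2.resize(im[165:255,290:380],(400,400),interpolation=2)]))
E
```

```text
rack 942 [220. 198.] (array([631.1,  80.1]), 94.8, 57.7, np.float32(0.8)) caps [0.6308 0.0804]
rack 128 [254. 234.] (array([549.1,  -0.8]), 29.9, 27.6, np.float32(0.9)) caps 
rack 973 [207. 268.] (array([468.4, 107.7]), 97.8, 57.0, np.float32(138.4)) caps [0.4686 0.1073]
plat 1369 (array([593.4, 344.2]), 109.6, 79.8, np.float32(6.6))
```

View pics/c2.png

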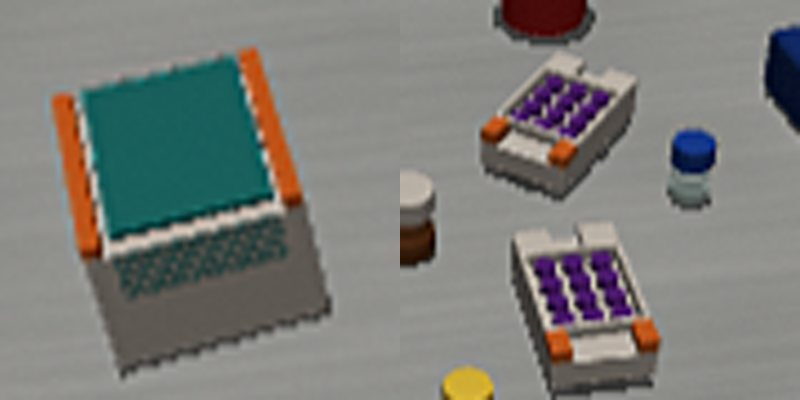

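```bash
python3 -c "
from h import *
plan(.631,.080,.16,0.8)"
```

```text
shift [ 1.2641 -0.9575  0.1427] rv [-0.002 -0.     0.428] | tcp [ 0.1295 -0.5343  0.2307] t 0.25 q5 -0.1
```

carry_out(targets=[{"x": 0.45,"y": -0.34,"z": 0.05,"rz": 0.43,"fingers": 1},{"x": 0.45,"y": -0.34,"z": 0.05,"rz": 0.43,"fingers": 1},{"x": 0.45,"y": -0.34,"z": 0.05,"rz": 0.43,"fingers": 1},{"x": 0.45,"y": -0.34,"z": 0.05,"rz": 0.43,"fingers": 1},{"x": 0.45,"y": -0.34,"z": 0.05,"rz": 0.43,"fingers": 1}])

```text
invalid input
```

```bash
python3 -c "
from h import *
plan(.631,.080,.16,0.8)"
```

```text
shift [ 1.2641 -0.9575  0.1427] rv [-0.002 -0.     0.428] | tcp [ 0.1295 -0.5343  0.2307] t 0.25 q5 -0.1
```

carry_out(targets=[{"x": 0.45,"y": -0.34,"z": 0.05,"rx": 0,"ry": 0,"rz": 0.43,"fingers": 1},{"x": 0.45,"y": -0.34,"z": 0.05,"rx": 0,"ry": 0,"rz": 0.43,"fingers": 1},{"x": 0.45,"y": -0.34,"z": 0.05,"rx": 0,"ry": 0,"rz": 0.43,"fingers": 1},{"x": 0.45,"y": -0.34,"z": 0.05,"rx": 0,"ry": 0,"rz": 0.43,"fingers": 1},{"x": 0.45,"y": -0.34,"z": 0.05,"rx": 0,"ry": 0,"rz": 0.43,"fingers": 1}], squeeze=40)

```text
t: 0.88
tcp_pos: [0.3094, -0.3139, 0.2061]
tcp_rot: [1.0, 0.008, 0.0, -0.0]
ft_force: [-0.5, -0.5, -0.6]
finger_gap: 0.0852
finger_force: 0.0
```

```bash
python3 -c "
from h import *
plan(.631,.080,.16,0.8)"
```

```text
shift [ 0.6551 -0.7778  0.0927] rv [-0.001 -0.001  0.002] | tcp [ 0.3094 -0.3139  0.2061] t 0.88 q5 0.63
```

carry_out(targets=[{"x": 0.33,"y": -0.39,"z": 0.05,"rx": 0,"ry": 0,"rz": 0,"fingers": 1},{"x": 0.33,"y": -0.39,"z": 0.05,"rx": 0,"ry": 0,"rz": 0,"fingers": 1},{"x": 0.33,"y": -0.39,"z": 0.05,"rx": 0,"ry": 0,"rz": 0,"fingers": 1},{"x": 0.33,"y": -0.39,"z": 0.05,"rx": 0,"ry": 0,"rz": 0,"fingers": 1},{"x": 0.33,"y": -0.39,"z": 0.05,"rx": 0,"ry": 0,"rz": 0,"fingers": 1}])

```text
t: 1.5
tcp_pos: [0.4719, -0.1159, 0.1804]
tcp_rot: [1.0, 0.009, -0.001, -0.001]
ft_force: [-0.5, -0.7, -0.3]
finger_gap: 0.085
finger_force: 0.0
```

carry_out(targets=[{"x": 0.32,"y": -0.39,"z": 0.04,"rx": 0,"ry": 0,"rz": 0,"fingers": 1},{"x": 0.32,"y": -0.39,"z": 0.04,"rx": 0,"ry": 0,"rz": 0,"fingers": 1},{"x": 0.32,"y": -0.39,"z": 0.04,"rx": 0,"ry": 0,"rz": 0,"fingers": 1},{"x": 0.32,"y": -0.39,"z": 0.04,"rx": 0,"ry": 0,"rz": 0,"fingers": 1},{"x": 0.32,"y": -0.39,"z": 0.04,"rx": 0,"ry": 0,"rz": 0,"fingers": 1}])

```text
t: 2.12
tcp_pos: [0.6291, 0.0799, 0.159]
tcp_rot: [1.0, 0.008, -0.001, -0.0]
ft_force: [-0.9, -1.2, -0.4]
finger_gap: 0.0851
finger_force: 0.0
```

```bash
python3 -c "
from h import *
plan(.631,.080,.007,0.8)"
```

```text
shift [0.0047 0.     0.3039] rv [-0.     0.006  0.004] | tcp [0.6291 0.0799 0.159 ] t 2.12 q5 1.59
```

carry_out(targets=[{"x": 0.004,"y": 0,"z": 0.12,"rx": 0,"ry": 0,"rz": 0,"fingers": 1},{"x": 0.004,"y": 0,"z": 0.22,"rx": 0,"ry": 0,"rz": 0,"fingers": 1},{"x": 0.004,"y": 0,"z": 0.27,"rx": 0,"ry": 0,"rz": 0,"fingers": 1},{"x": 0.004,"y": 0,"z": 0.302,"rx": 0,"ry": 0,"rz": 0,"fingers": 1},{"x": 0.004,"y": 0,"z": 0.302,"rx": 0,"ry": 0,"rz": 0,"fingers": 1}])

```text
t: 2.75
tcp_pos: [0.6294, 0.0766, 0.0097]
tcp_rot: [1.0, 0.006, -0.001, 0.0]
ft_force: [-0.1, -0.3, -0.5]
finger_gap: 0.0856
finger_force: 0.0
```

carry_out(targets=[{"x": 0,"y": 0,"z": 0,"rx": 0,"ry": 0,"rz": 0,"fingers": -0.5},{"x": 0,"y": 0,"z": 0,"rx": 0,"ry": 0,"rz": 0,"fingers": -0.5},{"x": 0,"y": 0,"z": 0,"rx": 0,"ry": 0,"rz": 0,"fingers": -0.5},{"x": 0,"y": 0,"z": 0,"rx": 0,"ry": 0,"rz": 0,"fingers": -0.5},{"x": 0,"y": 0,"z": 0,"rx": 0,"ry": 0,"rz": 0,"fingers": -0.5}], squeeze=50)

```text
t: 3.38
tcp_pos: [0.6319, 0.0778, 0.0128]
tcp_rot: [1.0, 0.006, 0.002, 0.0]
ft_force: [-0.0, -0.9, 5.9]
finger_gap: 0.0548
finger_force: 55.2
```

```bash
python3 -c "
from h import *
plan(.631,.080,.157,0.8)"
```

```text
shift [-0.0004 -0.0044 -0.2883] rv [ 0.001 -0.008 -0.002] | tcp [0.6319 0.0778 0.0128] t 3.38 q5 1.59
```

carry_out(targets=[{"x": 0,"y": 0,"z": -0.1,"rx": 0,"ry": 0,"rz": 0,"fingers": -0.5},{"x": 0,"y": 0,"z": -0.2,"rx": 0,"ry": 0,"rz": 0,"fingers": -0.5},{"x": 0,"y": 0,"z": -0.3,"rx": 0,"ry": 0,"rz": 0,"fingers": -0.5},{"x": 0,"y": 0,"z": -0.3,"rx": 0,"ry": 0,"rz": 0,"fingers": -0.5},{"x": 0,"y": 0,"z": -0.3,"rx": 0,"ry": 0,"rz": 0,"fingers": -0.5}])

```text
t: 4.0
tcp_pos: [0.6295, 0.0778, 0.1591]
tcp_rot: [1.0, 0.006, -0.001, 0.0]
ft_force: [0.1, -0.3, -2.2]
finger_gap: 0.0549
finger_force: 54.5
```

```bash
python3 -c "
from h import *
plan(.5934,.3442,.14,6.6)
s=observe();print(s['finger_gap'],s['finger_force'],s['ft_force'])"
```

```text
shift [-0.0654 -0.5336  0.0382] rv [ 0.     0.004 -0.196] | tcp [0.6295 0.0778 0.1591] t 4.0 q5 1.59
0.05493295122883313 54.49279010295868 [ 0.11520986 -0.34564453 -2.19985717]
```

carry_out(targets=[{"x": -0.065,"y": -0.53,"z": 0,"rx": 0,"ry": 0,"rz": -0.2,"fingers": -0.5},{"x": -0.065,"y": -0.53,"z": 0,"rx": 0,"ry": 0,"rz": -0.2,"fingers": -0.5},{"x": -0.065,"y": -0.53,"z": 0,"rx": 0,"ry": 0,"rz": -0.2,"fingers": -0.5},{"x": -0.065,"y": -0.53,"z": 0,"rx": 0,"ry": 0,"rz": -0.2,"fingers": -0.5},{"x": -0.065,"y": -0.53,"z": 0,"rx": 0,"ry": 0,"rz": -0.2,"fingers": -0.5}])

```text
t: 4.62
tcp_pos: [0.5915, 0.3458, 0.156]
tcp_rot: [0.998, 0.061, -0.003, 0.001]
ft_force: [-0.0, -1.3, -1.7]
finger_gap: 0.0547
finger_force: 54.4
```

carry_out(targets=[{"x": 0,"y": 0,"z": 0.04,"rx": 0,"ry": 0,"rz": 0,"fingers": -0.5},{"x": 0,"y": 0,"z": 0.08,"rx": 0,"ry": 0,"rz": 0,"fingers": -0.5},{"x": 0,"y": 0,"z": 0.08,"rx": 0,"ry": 0,"rz": 0,"fingers": -0.5},{"x": 0,"y": 0,"z": 0.08,"rx": 0,"ry": 0,"rz": 0,"fingers": -0.5}])

```text
t: 5.12
tcp_pos: [0.5948, 0.3409, 0.12]
tcp_rot: [0.998, 0.058, -0.0, 0.0]
ft_force: [0.5, -0.3, -1.0]
finger_gap: 0.0552
finger_force: 54.4
```

```bash
cat >> h.py <<'E'
def held(x,y,z,win=(360,120,480,240)):
    """orange corners of a rack in hand/tower, scene+top, rack origin height z: corners midpoint -> expected"""
    for n,w in(("scene",None),("top",(60,130,160,260))):
        d=grab(n);m=masks(d)
        for b,a,c in blobs(m["orange"],w or win,3): print(n,a,c.round(1),ray(d,c,z).round(4)[0])
    return
E
python3 - <<'E'
from h import *
plan(.5934,.3442,.14,6.6)
held(0,0,.11+.03)
d=grab("scene");t=grab();im=d["image"][:,:,::-1];it=t["image"][:,:,::-1]
cv2.imwrite("pics/c3.png",np.hstack([cv2.resize(im[130:250,350:490],(420,360),interpolation=2),cv2.resize(it[150:300,50:200],(360,360),interpolation=2)]))
E
```

```text
shift [-0.0021 -0.0069 -0.0401] rv [0.001 0.001 0.   ] | tcp [0.5948 0.3409 0.12  ] t 5.12 q5 1.89
```

View pics/c3.png

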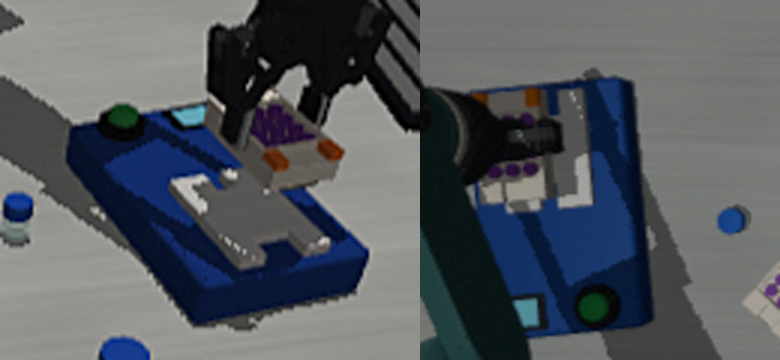

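```bash
sed -i 's/(S>170)&(V>120)/(S>150)\&(V>70)/' h.py
python3 - <<'E'
from h import *
P=[]
for i in range(4):
    d=grab("scene");P.append(observe()["tcp_pos"])
P=np.array(P);print(P.round(4).tolist(),P.mean(0).round(4))
held(0,0,.139,(380,150,480,200))
E
```

```text
[[0.595, 0.3423, 0.1215], [0.5948, 0.3424, 0.1213], [0.5947, 0.3424, 0.1211], [0.5945, 0.3424, 0.1209]] [0.5947 0.3424 0.1212]
scene 38 [459.5 179.6] [0.6346 0.3671]
scene 41 [441.6 183.1] [0.6405 0.3217]
top 36 [ 96.  190.9] [0.635  0.3258]
top 9 [ 74.6 190.6] [0.635  0.3702]
```

carry_out(targets=[{"x": 0,"y": 0,"z": 0.05,"rx": 0,"ry": 0,"rz": 0,"fingers": -0.5},{"x": 0,"y": 0,"z": 0.09,"rx": 0,"ry": 0,"rz": 0,"fingers": -0.5},{"x": 0,"y": 0,"z": 0.1,"rx": 0,"ry": 0,"rz": 0,"fingers": -0.5},{"x": 0,"y": 0,"z": 0.108,"rx": 0,"ry": 0,"rz": 0,"fingers": -0.5},{"x": 0,"y": 0,"z": 0.108,"rx": 0,"ry": 0,"rz": 0,"fingers": -0.5}])

```text
t: 6.25
tcp_pos: [0.5946, 0.3425, 0.0667]
tcp_rot: [0.998, 0.059, 0.0, -0.0]
ft_force: [-0.8, 0.4, -1.6]
finger_gap: 0.0551
finger_force: 54.5
```

carry_out(targets=[{"x": 0,"y": 0,"z": 0.004,"rx": 0,"ry": 0,"rz": 0,"fingers": -0.5},{"x": 0,"y": 0,"z": 0.008,"rx": 0,"ry": 0,"rz": 0,"fingers": -0.5},{"x": 0,"y": 0,"z": 0.01,"rx": 0,"ry": 0,"rz": 0,"fingers": -0.5}])

```text
t: 6.62
tcp_pos: [0.5945, 0.3424, 0.0619]
tcp_rot: [0.998, 0.059, 0.0, -0.0]
ft_force: [-2.3, -0.4, 3.1]
finger_gap: 0.0546
finger_force: 54.9
```

carry_out(targets=[{"x": -0.002,"y": 0,"z": 0.002,"rx": 0,"ry": 0,"rz": 0,"fingers": -0.5},{"x": -0.002,"y": 0,"z": 0.006,"rx": 0,"ry": 0,"rz": 0,"fingers": -0.5},{"x": -0.002,"y": 0,"z": 0.006,"rx": 0,"ry": 0,"rz": 0,"fingers": -0.5}])

```text
t: 7.0
tcp_pos: [0.5945, 0.3424, 0.0619]
tcp_rot: [0.998, 0.059, 0.002, -0.0]
ft_force: [-3.0, -1.8, 9.8]
finger_gap: 0.055
finger_force: 55.6
```

carry_out(targets=[{"x": 0,"y": 0,"z": -0.006,"rx": 0,"ry": 0,"rz": 0,"fingers": -0.5},{"x": 0,"y": 0,"z": -0.006,"rx": 0,"ry": 0,"rz": 0,"fingers": 1},{"x": 0,"y": 0,"z": -0.006,"rx": 0,"ry": 0,"rz": 0,"fingers": 1},{"x": 0,"y": 0,"z": -0.006,"rx": 0,"ry": 0,"rz": 0,"fingers": 1},{"x": 0,"y": 0,"z": -0.006,"rx": 0,"ry": 0,"rz": 0,"fingers": 1}])

```text
t: 7.62
tcp_pos: [0.5933, 0.3422, 0.0609]
tcp_rot: [0.998, 0.059, -0.0, 0.0]
ft_force: [0.2, -1.2, -0.9]
finger_gap: 0.085
finger_force: 0.0
```

carry_out(targets=[{"x": 0,"y": 0,"z": -0.1,"rx": 0,"ry": 0,"rz": 0,"fingers": 1},{"x": 0,"y": 0,"z": -0.18,"rx": 0,"ry": 0,"rz": 0,"fingers": 1},{"x": -0.05,"y": 0.1,"z": -0.18,"rx": 0,"ry": 0,"rz": 0,"fingers": 1},{"x": -0.1,"y": 0.3,"z": -0.18,"rx": 0,"ry": 0,"rz": 0,"fingers": 1},{"x": -0.1,"y": 0.4,"z": -0.18,"rx": 0,"ry": 0,"rz": 0,"fingers": 1}])

```text
t: 8.25
tcp_pos: [0.5663, 0.1639, 0.1516]
tcp_rot: [0.998, 0.059, 0.0, 0.0]
ft_force: [1.0, -0.4, 0.8]
finger_gap: 0.0854
finger_force: 0.0
```

Run:
```python
from h import *
def racks(win):
    d=grab();m=masks(d)
    k=cv2.morphologyEx((m["violet"]|m["white"]|m["orange"]).astype(np.uint8),cv2.MORPH_CLOSE,np.ones((3,3)))>0
    for b,a,c in blobs(k,win,60):
        print("rack",a,c.round(),rect(d,b,.032 if c[0]>150 else .081));
        for z in[.032 if c[0]>150 else .081]: print("  orange",[ray(d,c2,z).round(4)[0].tolist() for b2,a2,c2 in blobs(b&m["orange"],None,3)])
    return d
d=racks((60,130,262,330))
s=grab("scene");im=s["image"][:,:,::-1];it=d["image"][:,:,::-1]
cv2.imwrite("pics/c4.png",np.hstack([cv2.resize(im[140:240,360:480],(432,360),interpolation=2),cv2.resize(it[160:310,60:210],(360,360),interpolation=2)]))
plan(.4684,.1075,.15,-41.6)
```

```text
rack 268 [ 99. 193.] (array([635.1, 339. ]), 78.9, 24.4, np.float32(97.6))
  orange [[0.6338, 0.3255], [0.6295, 0.3704]]
rack 141 [254. 234.] (array([ 5.485e+02, -3.000e-01]), 31.6, 30.0, np.float32(135.9))
  orange []
rack 730 [208. 265.] (array([468.9, 107.4]), 99.7, 58.7, np.float32(137.7))
  orange [[0.5135, 0.0979], [0.4834, 0.0634]]
rack 63 [259. 303.] (array([390. , -13.8]), 51.1, 9.8, np.float32(10.4))
  orange []
shift [-0.2075  0.0814  0.0035] rv [ 0.005 -0.003  1.598] | tcp [0.5671 0.1594 0.1516] t 8.35 q5 1.64
```

View pics/c4.png

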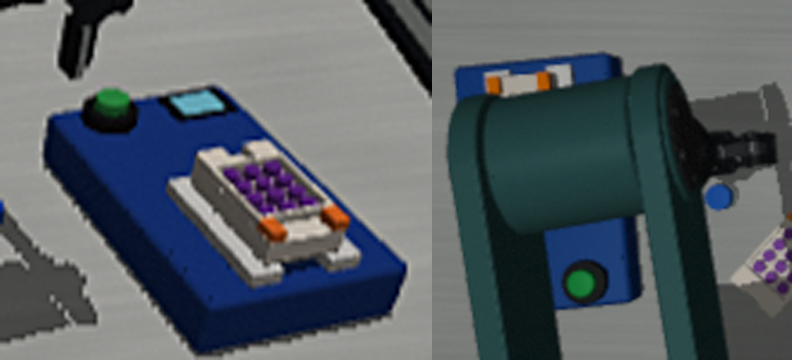

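The rack sits flush on the platform, with its orange corners at the wide-notch end. Next is rack B.

carry_out(targets=[{"x": -0.104,"y": 0.04,"z": 0,"rx": 0,"ry": 0,"rz": 0.33,"fingers": 1},{"x": -0.207,"y": 0.081,"z": 0,"rx": 0,"ry": 0,"rz": 0.66,"fingers": 1},{"x": -0.207,"y": 0.081,"z": 0,"rx": 0,"ry": 0,"rz": 1,"fingers": 1},{"x": -0.207,"y": 0.081,"z": 0,"rx": 0,"ry": 0,"rz": 1,"fingers": 1}])

```text
t: 8.85
tcp_pos: [0.4687, 0.1131, 0.1516]
tcp_rot: [0.98, -0.201, 0.0, -0.0]
ft_force: [-0.0, 0.9, -0.7]
finger_gap: 0.0853
finger_force: 0.0
```

carry_out(targets=[{"x": 0,"y": 0,"z": 0,"rx": 0,"ry": 0,"rz": 0.33,"fingers": 1},{"x": 0,"y": 0,"z": 0,"rx": 0,"ry": 0,"rz": 0.6,"fingers": 1},{"x": 0,"y": 0,"z": 0,"rx": 0,"ry": 0,"rz": 0.6,"fingers": 1},{"x": 0,"y": 0,"z": 0,"rx": 0,"ry": 0,"rz": 0.6,"fingers": 1}])

```text
t: 9.35
tcp_pos: [0.4693, 0.1131, 0.1514]
tcp_rot: [0.936, -0.351, 0.0, -0.0]
ft_force: [0.7, 1.0, -0.6]
finger_gap: 0.0851
finger_force: 0.0
```

Run:
```python
from h import *
for i in range(3):
    d=grab();plan(.4684,.1075,.012,-41.8)
m=masks(d)
print([(a,ray(d,c2,.032).round(4)[0].tolist()) for b2,a,c2 in blobs(m["orange"],(180,230,250,280),3)])
```

```text
shift [0.0061 0.0094 0.2786] rv [ 0.    -0.     0.023] | tcp [0.4692 0.1131 0.1513] t 9.4 q5 2.41
shift [0.0062 0.0092 0.2786] rv [ 0.    -0.     0.022] | tcp [0.4691 0.113  0.1513] t 9.45 q5 2.41
shift [0.0062 0.009  0.2786] rv [ 0.    -0.     0.021] | tcp [0.469  0.1129 0.1513] t 9.5 q5 2.41
[(np.int32(30), [0.5132, 0.0975]), (np.int32(29), [0.483, 0.0636])]
```

carry_out(targets=[{"x": 0.006,"y": 0.009,"z": 0.12,"rx": 0,"ry": 0,"rz": 0.02,"fingers": 1},{"x": 0.006,"y": 0.009,"z": 0.21,"rx": 0,"ry": 0,"rz": 0.02,"fingers": 1},{"x": 0.006,"y": 0.009,"z": 0.25,"rx": 0,"ry": 0,"rz": 0.02,"fingers": 1},{"x": 0.006,"y": 0.009,"z": 0.279,"rx": 0,"ry": 0,"rz": 0.02,"fingers": 1},{"x": 0.006,"y": 0.009,"z": 0.279,"rx": 0,"ry": 0,"rz": 0.02,"fingers": 1}])

```text
t: 10.12
tcp_pos: [0.4677, 0.1074, 0.0111]
tcp_rot: [0.934, -0.357, -0.001, 0.0]
ft_force: [0.4, -1.5, 0.1]
finger_gap: 0.0854
finger_force: 0.0
```

carry_out(targets=[{"x": 0,"y": 0,"z": 0,"rx": 0,"ry": 0,"rz": 0,"fingers": -0.5},{"x": 0,"y": 0,"z": 0,"rx": 0,"ry": 0,"rz": 0,"fingers": -0.5},{"x": 0,"y": 0,"z": 0,"rx": 0,"ry": 0,"rz": 0,"fingers": -0.5},{"x": 0,"y": 0,"z": 0,"rx": 0,"ry": 0,"rz": 0,"fingers": -0.5},{"x": 0,"y": 0,"z": 0,"rx": 0,"ry": 0,"rz": 0,"fingers": -0.5}], squeeze=55)

```text
t: 10.75
tcp_pos: [0.4696, 0.1076, 0.0136]
tcp_rot: [0.934, -0.357, 0.002, -0.001]
ft_force: [-0.2, 0.2, 6.2]
finger_gap: 0.0547
finger_force: 60.1
```

carry_out(targets=[{"x": 0,"y": 0,"z": -0.1,"rx": 0,"ry": 0,"rz": 0,"fingers": -0.5},{"x": 0,"y": 0,"z": -0.2,"rx": 0,"ry": 0,"rz": 0,"fingers": -0.5},{"x": 0,"y": 0,"z": -0.34,"rx": 0,"ry": 0,"rz": 0,"fingers": -0.5},{"x": 0,"y": 0,"z": -0.34,"rx": 0,"ry": 0,"rz": 0,"fingers": -0.5},{"x": 0,"y": 0,"z": -0.34,"rx": 0,"ry": 0,"rz": 0,"fingers": -0.5}])

```text
t: 11.38
tcp_pos: [0.468, 0.1074, 0.1816]
tcp_rot: [0.934, -0.357, 0.0, 0.0]
ft_force: [-0.3, -0.8, -1.9]
finger_gap: 0.0548
finger_force: 59.5
```

Run:
```python
from h import *
plan(.5934,.3437,.18,6.6)
```

```text
shift [-0.1286 -0.5193  0.0031] rv [ 0.    -0.    -1.616] | tcp [0.468  0.1074 0.1816] t 11.38 q5 2.41
```

carry_out(targets=[{"x": -0.025,"y": -0.104,"z": 0,"rx": 0,"ry": 0,"rz": -0.25,"fingers": -0.5},{"x": -0.05,"y": -0.208,"z": 0,"rx": 0,"ry": 0,"rz": -0.5,"fingers": -0.5},{"x": -0.075,"y": -0.312,"z": 0,"rx": 0,"ry": 0,"rz": -0.8,"fingers": -0.5},{"x": -0.1,"y": -0.416,"z": 0,"rx": 0,"ry": 0,"rz": -0.8,"fingers": -0.5},{"x": -0.128,"y": -0.519,"z": 0,"rx": 0,"ry": 0,"rz": -0.8,"fingers": -0.5}])

```text
t: 12.0
tcp_pos: [0.5931, 0.3442, 0.1771]
tcp_rot: [0.988, -0.155, -0.003, 0.002]
ft_force: [0.2, -0.2, -2.2]
finger_gap: 0.055
finger_force: 59.5
```

carry_out(targets=[{"x": 0,"y": 0,"z": 0,"rx": 0,"ry": 0,"rz": -0.3,"fingers": -0.5},{"x": 0,"y": 0,"z": 0,"rx": 0,"ry": 0,"rz": -0.6,"fingers": -0.5},{"x": 0,"y": 0,"z": 0.06,"rx": 0,"ry": 0,"rz": -0.816,"fingers": -0.5},{"x": 0,"y": 0,"z": 0.06,"rx": 0,"ry": 0,"rz": -0.816,"fingers": -0.5},{"x": 0,"y": 0,"z": 0.06,"rx": 0,"ry": 0,"rz": -0.816,"fingers": -0.5}])

```text
t: 12.62
tcp_pos: [0.5931, 0.343, 0.15]
tcp_rot: [0.998, 0.057, -0.002, 0.001]
ft_force: [0.1, -0.3, -2.1]
finger_gap: 0.0545
finger_force: 59.5
```

Run:
```python
from h import *
for i in range(3): grab("scene");plan(.5934,.3437,.088,6.6)
z=observe()["tcp_pos"][2]-.0125+.032;print("corner z",z)
held(0,0,z,(380,130,480,200))
```

```text
shift [-0.0004 -0.0009  0.1269] rv [ 0.001  0.001 -0.002] | tcp [0.5937 0.3433 0.1515] t 12.68 q5 1.9
shift [-0.0013 -0.0006  0.1287] rv [-0.    -0.002 -0.002] | tcp [0.594  0.3435 0.1524] t 12.72 q5 1.9
shift [-0.0018 -0.0005  0.1297] rv [-0.001 -0.003 -0.002] | tcp [0.5942 0.3435 0.1529] t 12.78 q5 1.9
corner z 0.17237165373353278
scene 43 [464.1 168. ] [0.6387 0.3658]
scene 44 [446.1 171.2] [0.6438 0.3216]
scene 14 [451.6 198.4] [0.736  0.2861]
top 38 [ 89.2 189.2] [0.6358 0.3271]
top 17 [ 66.8 189.2] [0.635  0.3718]
top 34 [105.9 193.1] [0.6284 0.2936]
```

carry_out(targets=[{"x": -0.003,"y": 0.002,"z": 0.05,"rx": 0,"ry": 0,"rz": 0,"fingers": -0.5},{"x": -0.003,"y": 0.002,"z": 0.09,"rx": 0,"ry": 0,"rz": 0,"fingers": -0.5},{"x": -0.003,"y": 0.002,"z": 0.11,"rx": 0,"ry": 0,"rz": 0,"fingers": -0.5},{"x": -0.003,"y": 0.002,"z": 0.118,"rx": 0,"ry": 0,"rz": 0,"fingers": -0.5},{"x": -0.003,"y": 0.002,"z": 0.118,"rx": 0,"ry": 0,"rz": 0,"fingers": -0.5}])

```text
t: 13.5
tcp_pos: [0.5926, 0.3423, 0.093]
tcp_rot: [0.998, 0.058, 0.0, -0.0]
ft_force: [-0.3, 0.3, -1.4]
finger_gap: 0.055
finger_force: 59.6
```

carry_out(targets=[{"x": 0,"y": 0,"z": 0.004,"rx": 0,"ry": 0,"rz": 0,"fingers": -0.5},{"x": 0,"y": 0,"z": 0.008,"rx": 0,"ry": 0,"rz": 0,"fingers": -0.5},{"x": 0,"y": 0,"z": 0.011,"rx": 0,"ry": 0,"rz": 0,"fingers": -0.5}])

```text
t: 13.88
tcp_pos: [0.5927, 0.3424, 0.0887]
tcp_rot: [0.998, 0.058, 0.001, -0.0]
ft_force: [-2.4, -0.5, 6.2]
finger_gap: 0.055
finger_force: 60.4
```

carry_out(targets=[{"x": 0,"y": 0,"z": 0.004,"rx": 0,"ry": 0,"rz": 0,"fingers": -0.5},{"x": 0,"y": 0,"z": 0.004,"rx": 0,"ry": 0,"rz": 0,"fingers": -0.5},{"x": 0,"y": 0,"z": -0.004,"rx": 0,"ry": 0,"rz": 0,"fingers": -0.5}])

```text
t: 14.25
tcp_pos: [0.5925, 0.3423, 0.0899]
tcp_rot: [0.998, 0.058, 0.001, -0.0]
ft_force: [-0.5, -0.4, -2.3]
finger_gap: 0.0548
finger_force: 59.6
```

carry_out(targets=[{"x": 0,"y": 0,"z": 0,"rx": 0,"ry": 0,"rz": 0,"fingers": 1},{"x": 0,"y": 0,"z": 0,"rx": 0,"ry": 0,"rz": 0,"fingers": 1},{"x": 0,"y": 0,"z": 0,"rx": 0,"ry": 0,"rz": 0,"fingers": 1},{"x": 0,"y": 0,"z": 0,"rx": 0,"ry": 0,"rz": 0,"fingers": 1}])

```text
t: 14.75
tcp_pos: [0.5923, 0.3422, 0.089]
tcp_rot: [0.998, 0.058, -0.0, 0.0]
ft_force: [0.6, 1.3, -0.4]
finger_gap: 0.0856
finger_force: 0.0
```

carry_out(targets=[{"x": 0,"y": 0,"z": -0.1,"rx": 0,"ry": 0,"rz": 0,"fingers": 1},{"x": 0,"y": 0,"z": -0.18,"rx": 0,"ry": 0,"rz": 0,"fingers": 1},{"x": -0.05,"y": 0.1,"z": -0.18,"rx": 0,"ry": 0,"rz": 0,"fingers": 1},{"x": -0.1,"y": 0.3,"z": -0.18,"rx": 0,"ry": 0,"rz": 0,"fingers": 1},{"x": -0.1,"y": 0.4,"z": -0.18,"rx": 0,"ry": 0,"rz": 0,"fingers": 1}])

```text
t: 15.38
tcp_pos: [0.5649, 0.164, 0.1796]
tcp_rot: [0.998, 0.058, 0.0, 0.0]
ft_force: [1.0, -1.3, 0.1]
finger_gap: 0.0854
finger_force: 0.0
```

carry_out(targets=[{"x": 0,"y": 0.5,"z": 0,"rx": 0,"ry": 0,"rz": 0,"fingers": -1},{"x": 0,"y": 0.5,"z": 0,"rx": 0,"ry": 0,"rz": 0,"fingers": -1},{"x": 0,"y": 0.5,"z": 0,"rx": 0,"ry": 0,"rz": 0,"fingers": -1},{"x": 0,"y": 0.5,"z": 0,"rx": 0,"ry": 0,"rz": 0,"fingers": -1},{"x": 0,"y": 0.5,"z": 0,"rx": 0,"ry": 0,"rz": 0,"fingers": -1}])

```text
t: 16.0
tcp_pos: [0.5943, -0.0879, 0.179]
tcp_rot: [0.999, 0.054, -0.0, 0.001]
ft_force: [0.0, 0.2, -0.1]
finger_gap: 0.0
finger_force: 0.0
```

Run:
```python
from h import *
s=grab("scene");d=grab();im=s["image"][:,:,::-1];it=d["image"][:,:,::-1]
m=masks(d)
k=cv2.morphologyEx((m["violet"]|m["white"]|m["orange"]).astype(np.uint8),cv2.MORPH_CLOSE,np.ones((3,3)))>0
for b,a,c in blobs(k,(60,150,150,270),60): print(a,rect(d,b,.107))
print([(a,ray(d,c2,.107).round(4)[0].tolist()) for b2,a,c2 in blobs(m["orange"],(60,150,150,250),3)])
for b,a,c in blobs(m["teal"],(370,205,430,280),100): print("teal",a,rect(d,b,.064))
cv2.imwrite("pics/c5.png",np.hstack([cv2.resize(im[130:240,360:480],(390,360),interpolation=2),cv2.resize(it[160:310,60:210],(360,360),interpolation=2)]))
plan(.526,-.328,.14,14)
```

```text
282 (array([595. , 297.2]), 105.2, 30.0, np.float32(1.4))
1177 (array([589.7, 345.2]), 106.2, 61.1, np.float32(5.4))
[(np.int32(38), [0.6354, 0.3254]), (np.int32(41), [0.6298, 0.371])]
teal 1276 (array([ 526.2, -327.9]), 104.3, 65.5, np.float32(13.6))
shift [-0.1908  0.4702  0.078 ] rv [-0.001  0.    -0.25 ] | tcp [ 0.5942 -0.0836  0.1791] t 16.1 q5 1.22
```

View pics/c5.png

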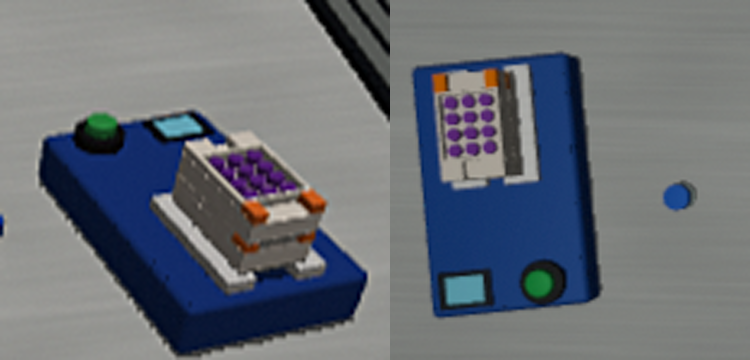

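```bash
python3 -c "
from h import *
plan(.5505,-.3218,.09,14)"
```

```text
shift [-0.1407  0.4635  0.1779] rv [-0.001  0.    -0.25 ] | tcp [ 0.5942 -0.0836  0.1791] t 16.1 q5 1.22
```

carry_out(targets=[{"x": -0.14,"y": 0.464,"z": 0.08,"rx": 0,"ry": 0,"rz": -0.25,"fingers": -1},{"x": -0.14,"y": 0.464,"z": 0.08,"rx": 0,"ry": 0,"rz": -0.25,"fingers": -1},{"x": -0.14,"y": 0.464,"z": 0.08,"rx": 0,"ry": 0,"rz": -0.25,"fingers": -1},{"x": -0.14,"y": 0.464,"z": 0.1,"rx": 0,"ry": 0,"rz": -0.25,"fingers": -1},{"x": -0.14,"y": 0.464,"z": 0.17,"rx": 0,"ry": 0,"rz": -0.25,"fingers": -1}])

```text
t: 16.73
tcp_pos: [0.5521, -0.3248, 0.0955]
tcp_rot: [0.993, 0.121, 0.002, 0.002]
ft_force: [0.1, 0.4, 0.0]
finger_gap: 0.0003
finger_force: 0.0
```

```bash
python3 -c "
from h import *
for i in range(3): grab('scene')
plan(.5505,-.3218,.064,14)"
```

```text
shift [-0.0012  0.0054  0.0554] rv [-0.009  0.007  0.007] | tcp [ 0.5505 -0.3192  0.0917] t 16.88 q5 0.71
```

carry_out(targets=[{"x": 0,"y": 0.005,"z": 0.03,"rx": 0,"ry": 0,"rz": 0,"fingers": -1},{"x": 0,"y": 0.005,"z": 0.046,"rx": 0,"ry": 0,"rz": 0,"fingers": -1},{"x": 0,"y": 0.005,"z": 0.054,"rx": 0,"ry": 0,"rz": 0,"fingers": -1},{"x": 0,"y": 0.005,"z": 0.06,"rx": 0,"ry": 0,"rz": 0,"fingers": -1},{"x": 0,"y": 0.005,"z": 0.06,"rx": 0,"ry": 0,"rz": 0,"fingers": -1}])

```text
t: 17.5
tcp_pos: [0.5522, -0.3241, 0.0645]
tcp_rot: [0.992, 0.123, 0.0, 0.0]
ft_force: [-0.7, -0.3, 0.7]
finger_gap: 0.0003
finger_force: 0.0
```

carry_out(targets=[{"x": 0,"y": 0,"z": 0.004,"rx": 0,"ry": 0,"rz": 0,"fingers": -1},{"x": 0,"y": 0,"z": 0.008,"rx": 0,"ry": 0,"rz": 0,"fingers": -1},{"x": 0,"y": 0,"z": 0.008,"rx": 0,"ry": 0,"rz": 0,"fingers": -1}])

```text
t: 17.88
tcp_pos: [0.5529, -0.3248, 0.0641]
tcp_rot: [0.992, 0.123, 0.001, 0.001]
ft_force: [-3.6, 2.4, 10.8]
finger_gap: 0.0001
finger_force: 5.1
```

carry_out(targets=[{"x": -0.015,"y": 0,"z": 0.009,"rx": 0,"ry": 0,"rz": 0,"fingers": -1},{"x": -0.035,"y": 0,"z": 0.009,"rx": 0,"ry": 0,"rz": 0,"fingers": -1},{"x": -0.055,"y": 0,"z": 0.009,"rx": 0,"ry": 0,"rz": 0,"fingers": -1},{"x": -0.075,"y": 0,"z": 0.009,"rx": 0,"ry": 0,"rz": 0,"fingers": -1},{"x": -0.088,"y": 0,"z": 0.009,"rx": 0,"ry": 0,"rz": 0,"fingers": -1}])

```text
t: 18.5
tcp_pos: [0.5155, -0.337, 0.064]
tcp_rot: [0.992, 0.123, 0.008, 0.005]
ft_force: [5.7, 3.8, 16.8]
finger_gap: -0.0001
finger_force: 8.4
```

carry_out(targets=[{"x": 0,"y": 0,"z": 0,"rx": 0,"ry": 0,"rz": 0,"fingers": -1},{"x": 0,"y": 0,"z": -0.03,"rx": 0,"ry": 0,"rz": 0,"fingers": -1},{"x": 0,"y": 0,"z": -0.12,"rx": 0,"ry": 0,"rz": 0,"fingers": -1},{"x": 0.16,"y": 0,"z": -0.12,"rx": 0,"ry": 0,"rz": 0,"fingers": -1},{"x": 0.2,"y": -0.1,"z": -0.12,"rx": 0,"ry": 0,"rz": 0,"fingers": 1}])

```text
t: 19.12
tcp_pos: [0.5958, -0.2637, 0.115]
tcp_rot: [0.993, 0.121, 0.0, 0.0]
ft_force: [-0.1, 0.9, -0.4]
finger_gap: 0.0169
finger_force: 0.0
```

Run:
```python
from h import *
d=grab();it=d["image"][:,:,::-1];m=masks(d)
for b,a,c in blobs(m["teal"],(350,180,450,300),50): print("teal",a,rect(d,b,.064))
for b,a,c in blobs(m["orange"],(370,195,440,290),50): print("or",a,rect(d,b,.066))
cv2.imwrite("pics/c6.png",cv2.resize(it[200:300,350:450],(400,400),interpolation=2))
```

```text
teal 1133 (array([ 488.5, -340.9]), 104.0, 66.3, np.float32(14.0))
or 108 (array([ 526.5, -369.7]), 66.7, 11.0, np.float32(15.0))
or 102 (array([ 498.4, -293.8]), 63.9, 10.5, np.float32(14.5))
```

View pics/c6.png

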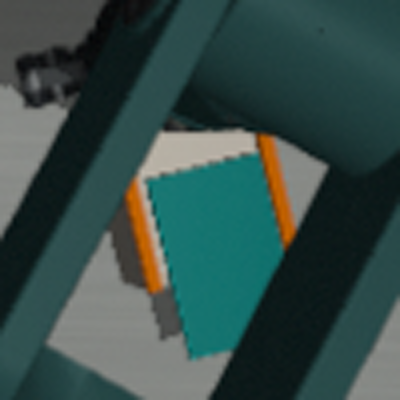

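The cover now overhangs the near edge of the holder by about 42 mm, squarely, with its centre at (488,-341) mm.

```bash
python3 -c "
from h import *
for i in range(3): grab('scene')
plan(.4618,-.3476,.12,14.0)"
```

```text
shift [-0.2995  0.103  -0.009 ] rv [-0.     0.003  0.008] | tcp [ 0.5942 -0.2608  0.1153] t 19.32 q5 0.82
```

carry_out(targets=[{"x": -0.05,"y": 0.01,"z": -0.03,"rx": 0,"ry": 0,"rz": 0,"fingers": 1},{"x": -0.15,"y": 0.05,"z": -0.03,"rx": 0,"ry": 0,"rz": 0,"fingers": 1},{"x": -0.25,"y": 0.103,"z": -0.03,"rx": 0,"ry": 0,"rz": 0,"fingers": 1},{"x": -0.3,"y": 0.103,"z": -0.01,"rx": 0,"ry": 0,"rz": 0,"fingers": 1},{"x": -0.3,"y": 0.103,"z": -0.01,"rx": 0,"ry": 0,"rz": 0,"fingers": 1}])

```text
t: 19.95
tcp_pos: [0.4582, -0.3499, 0.12]
tcp_rot: [0.993, 0.12, -0.001, -0.001]
ft_force: [0.1, -0.2, -0.7]
finger_gap: 0.0854
finger_force: 0.0
```

```bash
python3 -c "
from h import *
for i in range(3): d=grab('top')
plan(.4618,-.3476,.041,14.0)
m=masks(d)
for b,a,c in blobs(m['teal'],(350,180,450,300),50): print('teal',a,rect(d,b,.064))
im=d['image'][:,:,::-1];s=grab('scene')['image'][:,:,::-1]
cv2.imwrite('pics/c7.png',np.hstack([cv2.resize(im[200:300,350:450],(400,400),interpolation=2),cv2.resize(s[150:250,110:210],(400,400),interpolation=2)]))"
```

```text
shift [ 0.0009 -0.0024  0.1606] rv [ 0.001 -0.001  0.003] | tcp [ 0.4616 -0.3488  0.1213] t 20.1 q5 0.58
teal 99 (array([ 531.1, -357.3]), 39.3, 24.8, np.float32(53.9))
```

View pics/c7.png

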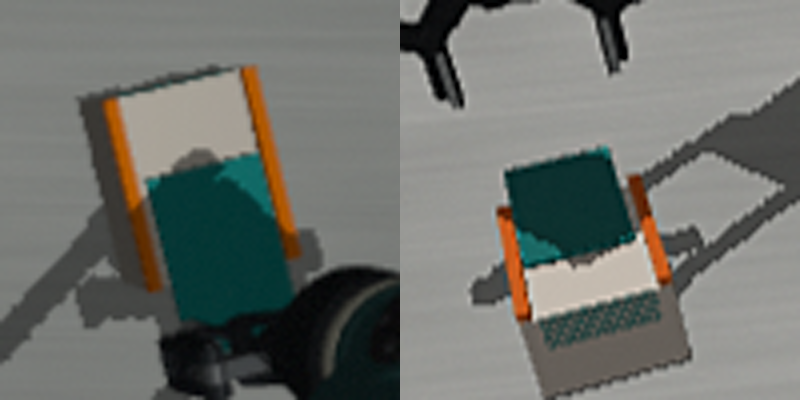

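The cover overhangs, and the fingers are above and in front of the holder. I'll descend and pinch it.

carry_out(targets=[{"x": 0,"y": -0.002,"z": 0.06,"rx": 0,"ry": 0,"rz": 0,"fingers": 1},{"x": 0,"y": -0.002,"z": 0.1,"rx": 0,"ry": 0,"rz": 0,"fingers": 1},{"x": 0,"y": -0.002,"z": 0.14,"rx": 0,"ry": 0,"rz": 0,"fingers": 1},{"x": 0,"y": -0.002,"z": 0.16,"rx": 0,"ry": 0,"rz": 0,"fingers": 1},{"x": 0,"y": -0.002,"z": 0.16,"rx": 0,"ry": 0,"rz": 0,"fingers": 1}])

```text
t: 20.78
tcp_pos: [0.4613, -0.3469, 0.0403]
tcp_rot: [0.992, 0.123, -0.0, -0.0]
ft_force: [0.1, -0.8, 0.2]
finger_gap: 0.0851
finger_force: 0.0
```

carry_out(targets=[{"x": 0,"y": 0,"z": 0,"rx": 0,"ry": 0,"rz": 0,"fingers": 0.2},{"x": 0,"y": 0,"z": 0,"rx": 0,"ry": 0,"rz": 0,"fingers": 0.2},{"x": 0,"y": 0,"z": 0,"rx": 0,"ry": 0,"rz": 0,"fingers": 0.2},{"x": 0,"y": 0,"z": 0,"rx": 0,"ry": 0,"rz": 0,"fingers": 0.2}], squeeze=50)

```text
t: 21.28
tcp_pos: [0.4619, -0.3481, 0.0425]
tcp_rot: [0.992, 0.123, 0.001, 0.001]
ft_force: [-0.5, 1.1, 5.8]
finger_gap: 0.0644
finger_force: 54.4
```

carry_out(targets=[{"x": 0,"y": 0,"z": -0.01,"rx": 0,"ry": 0,"rz": 0,"fingers": 0.2},{"x": 0,"y": 0,"z": -0.04,"rx": 0,"ry": 0,"rz": 0,"fingers": 0.2},{"x": 0,"y": 0,"z": -0.1,"rx": 0,"ry": 0,"rz": 0,"fingers": 0.2},{"x": 0,"y": 0,"z": -0.2,"rx": 0,"ry": 0,"rz": 0,"fingers": 0.2},{"x": 0,"y": 0,"z": -0.28,"rx": 0,"ry": 0,"rz": 0,"fingers": 0.2}])

```text
t: 21.9
tcp_pos: [0.4611, -0.3477, 0.1834]
tcp_rot: [0.992, 0.123, 0.0, 0.001]
ft_force: [0.2, -0.6, -0.4]
finger_gap: 0.0641
finger_force: 55.2
```

Run:
```python
from h import *
for i in range(2): d=grab('top')
s=grab("scene");im=d['image'][:,:,::-1]
o=observe();print(o["finger_gap"],o["finger_force"],o["ft_force"])
plan(.5931,.3436,.18,6.6)
for q in (d,s):
    m=masks(q)
    for b,a,c in blobs(m['teal'],None,50):
        if a>200: print('teal',a,c,rect(q,b,o["tcp_pos"][2]+.022))
cv2.imwrite('pics/c8.png',np.hstack([cv2.resize(im[180:300,340:460],(360,360),interpolation=2),cv2.resize(s["image"][110:250,100:240,::-1],(360,360),interpolation=2)]))
```

```text
0.0642055452153426 55.14951825141907 [ 0.0359957   0.79235482 -0.71954169]
shift [ 0.5912 -1.2791  0.0039] rv [ 0.011 -0.008  0.25 ] | tcp [ 0.4622 -0.3487  0.1848] t 22.05 q5 0.58
teal 203 [434.87192118 248.14778325] (array([ 522.1, -352.8]), 45.0, 32.7, np.float32(12.0))
```

View pics/c8.png

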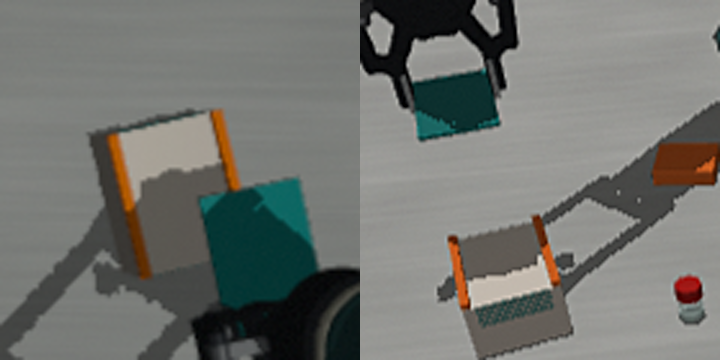

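The cover is held level. The TCP target is offset 27.5 mm along tool -x from the tower centre.

```bash
python3 -c "
from h import *
plan(.5658,.3404,.18,6.6)"
```

```text
shift [ 0.5367 -1.2861  0.0036] rv [ 0.011 -0.008  0.25 ] | tcp [ 0.4622 -0.3487  0.1848] t 22.05 q5 0.58
```

carry_out(targets=[{"x": 0.03,"y": -0.07,"z": 0,"rx": 0,"ry": 0,"rz": 0,"fingers": 0.2},{"x": 0.07,"y": -0.17,"z": 0,"rx": 0,"ry": 0,"rz": 0,"fingers": 0.2},{"x": 0.11,"y": -0.26,"z": 0,"rx": 0,"ry": 0,"rz": 0,"fingers": 0.2},{"x": 0.145,"y": -0.35,"z": 0,"rx": 0,"ry": 0,"rz": 0,"fingers": 0.2},{"x": 0.179,"y": -0.429,"z": 0,"rx": 0,"ry": 0,"rz": 0,"fingers": 0.2}])

```text
t: 22.68
tcp_pos: [0.4945, -0.1156, 0.1788]
tcp_rot: [0.992, 0.123, -0.002, -0.001]
ft_force: [0.0, -0.2, -1.0]
finger_gap: 0.0644
finger_force: 55.2
```

carry_out(targets=[{"x": 0.036,"y": -0.086,"z": 0,"rx": 0,"ry": 0,"rz": 0,"fingers": 0.2},{"x": 0.072,"y": -0.172,"z": 0,"rx": 0,"ry": 0,"rz": 0,"fingers": 0.2},{"x": 0.108,"y": -0.258,"z": 0,"rx": 0,"ry": 0,"rz": 0,"fingers": 0.2},{"x": 0.144,"y": -0.344,"z": 0,"rx": 0,"ry": 0,"rz": 0,"fingers": 0.2},{"x": 0.179,"y": -0.429,"z": 0,"rx": 0,"ry": 0,"rz": 0,"fingers": 0.2}])

```text
t: 23.3
tcp_pos: [0.529, 0.1136, 0.1787]
tcp_rot: [0.992, 0.123, -0.002, 0.0]
ft_force: [0.4, -0.7, -1.3]
finger_gap: 0.0644
finger_force: 55.2
```

carry_out(targets=[{"x": 0.04,"y": -0.1,"z": 0,"rx": 0,"ry": 0,"rz": 0.05,"fingers": 0.2},{"x": 0.08,"y": -0.2,"z": 0,"rx": 0,"ry": 0,"rz": 0.1,"fingers": 0.2},{"x": 0.12,"y": -0.29,"z": 0,"rx": 0,"ry": 0,"rz": 0.15,"fingers": 0.2},{"x": 0.155,"y": -0.37,"z": 0,"rx": 0,"ry": 0,"rz": 0.2,"fingers": 0.2},{"x": 0.179,"y": -0.428,"z": 0,"rx": 0,"ry": 0,"rz": 0.25,"fingers": 0.2}])

```text
t: 23.92
tcp_pos: [0.5637, 0.3431, 0.178]
tcp_rot: [0.998, 0.058, -0.002, 0.001]
ft_force: [0.2, -1.3, 0.1]
finger_gap: 0.0645
finger_force: 55.2
```

Run:
```python
from h import *
for i in range(3): d=grab('top')
s=grab("scene");im=d['image'][:,:,::-1]
o=observe();print(o["finger_gap"],o["finger_force"],o["ft_force"])
plan(.5658,.3404,.09,6.6)
z=o["tcp_pos"][2]+.0215
for n,q in (("top",d),("scene",s)):
    m=masks(q)
    for b,a,c in blobs(m['teal'],(40,110,170,260) if n=="top" else (340,60,520,260),50): print('teal',n,a,c,rect(q,b,z))
cv2.imwrite('pics/c9.png',np.hstack([cv2.resize(im[120:270,40:190],(360,360),interpolation=2),cv2.resize(s["image"][100:250,350:500,::-1],(360,360),interpolation=2)]))
```

```text
0.064098755745758 55.20817279815674 [-0.9523998  -0.0114497  -1.82795025]
shift [0.0044 0.0019 0.1769] rv [0.004 0.007 0.002] | tcp [0.5638 0.3413 0.1785] t 24.12 q5 1.91
teal top 306 [ 67.00653595 191.31045752] (array([625.7, 351.4]), 66.4, 31.6, np.float32(96.6))
teal scene 149 [460.99328859 156.05369128] (array([630. , 347.5]), 66.7, 33.2, np.float32(98.6))
```

View pics/c9.png

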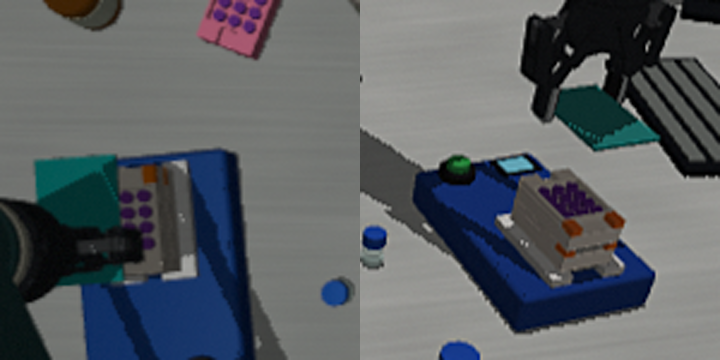

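carry_out(targets=[{"x": 0.006,"y": 0.004,"z": 0.05,"rx": 0,"ry": 0,"rz": 0,"fingers": 0.2},{"x": 0.006,"y": 0.004,"z": 0.1,"rx": 0,"ry": 0,"rz": 0,"fingers": 0.2},{"x": 0.006,"y": 0.004,"z": 0.14,"rx": 0,"ry": 0,"rz": 0,"fingers": 0.2},{"x": 0.006,"y": 0.004,"z": 0.16,"rx": 0,"ry": 0,"rz": 0,"fingers": 0.2},{"x": 0.006,"y": 0.004,"z": 0.16,"rx": 0,"ry": 0,"rz": 0,"fingers": 0.2}])

```text
t: 24.75
tcp_pos: [0.5676, 0.3393, 0.0999]
tcp_rot: [0.998, 0.057, -0.001, 0.0]
ft_force: [-0.3, 0.6, -0.3]
finger_gap: 0.0638
finger_force: 55.2
```

```bash
cat > cov.py <<'E'
from h import *
for i in range(3): d=grab('top')
s=grab("scene");o=observe();print(o["finger_gap"],o["ft_force"].round(1))
z=o["tcp_pos"][2]+.0215
plan(.5658,.3404,.0895,6.6)
for n,q in (("top",d),("scene",s)):
    m=masks(q)
    for b,a,c in blobs(m['teal'],(40,110,170,260) if n=="top" else (340,60,520,260),50):
        r=rect(q,b,z);g=np.radians(r[3]-90);L=r[2] if r[2]<60 and r[1]<80 else r[1]
        print('teal',n,a,r,"centre by far edge",(r[0]+(r[2]/2-1-52)*np.array([np.cos(g),np.sin(g)])).round(1))
cv2.imwrite('pics/cc.png',np.hstack([cv2.resize(d["image"][120:270,40:190,::-1],(360,360),interpolation=2),cv2.resize(s["image"][120:240,370:490,::-1],(360,360),interpolation=2)]))
E
python3 cov.py
```

```text
0.06398749842416807 [-0.2 -0.7  0. ]
shift [-0.0058 -0.0008  0.0256] rv [-0.001 -0.005  0.   ] | tcp [0.5687 0.3403 0.1023] t 24.95 q5 1.91
teal top 308 (array([631.2, 347.4]), 67.2, 31.9, np.float32(98.1)) centre by far edge [594.5 342.2]
teal scene 176 (array([634.5, 344.9]), 70.0, 33.0, np.float32(100.8)) centre by far edge [598.6 338.1]
```

carry_out(targets=[{"x": -0.002,"y": 0,"z": 0.008,"rx": 0,"ry": 0,"rz": 0,"fingers": 0.2},{"x": -0.002,"y": 0,"z": 0.014,"rx": 0,"ry": 0,"rz": 0,"fingers": 0.2},{"x": -0.002,"y": 0,"z": 0.018,"rx": 0,"ry": 0,"rz": 0,"fingers": 0.2},{"x": -0.002,"y": 0,"z": 0.02,"rx": 0,"ry": 0,"rz": 0,"fingers": 0.2}])

```text
t: 25.45
tcp_pos: [0.5668, 0.3398, 0.0904]
tcp_rot: [0.998, 0.058, -0.0, 0.0]
ft_force: [1.2, -0.1, -0.6]
finger_gap: 0.0642
finger_force: 55.2
```

carry_out(targets=[{"x": 0,"y": 0,"z": 0.002,"rx": 0,"ry": 0,"rz": 0,"fingers": 0.2},{"x": 0,"y": 0,"z": 0.004,"rx": 0,"ry": 0,"rz": 0,"fingers": 0.2},{"x": 0,"y": 0,"z": 0.004,"rx": 0,"ry": 0,"rz": 0,"fingers": 0.2}])

```text
t: 25.82
tcp_pos: [0.567, 0.3399, 0.0898]
tcp_rot: [0.998, 0.058, 0.0, -0.0]
ft_force: [-2.4, -1.7, 4.9]
finger_gap: 0.0642
finger_force: 55.6
```

carry_out(targets=[{"x": 0,"y": 0,"z": -0.002,"rx": 0,"ry": 0,"rz": 0,"fingers": 0.2},{"x": 0,"y": 0,"z": -0.002,"rx": 0,"ry": 0,"rz": 0,"fingers": 1},{"x": 0,"y": 0,"z": -0.002,"rx": 0,"ry": 0,"rz": 0,"fingers": 1},{"x": 0,"y": 0,"z": -0.002,"rx": 0,"ry": 0,"rz": 0,"fingers": 1},{"x": 0,"y": 0,"z": -0.002,"rx": 0,"ry": 0,"rz": 0,"fingers": 1}])

```text
t: 26.45
tcp_pos: [0.5669, 0.3398, 0.0896]
tcp_rot: [0.998, 0.058, -0.0, 0.0]
ft_force: [0.0, -0.7, 0.0]
finger_gap: 0.0853
finger_force: 0.0
```

carry_out(targets=[{"x": 0,"y": 0,"z": -0.06,"rx": 0,"ry": 0,"rz": 0,"fingers": 1},{"x": 0,"y": 0,"z": -0.16,"rx": 0,"ry": 0,"rz": 0,"fingers": 1},{"x": -0.05,"y": 0.1,"z": -0.16,"rx": 0,"ry": 0,"rz": 0,"fingers": 1},{"x": -0.1,"y": 0.25,"z": -0.16,"rx": 0,"ry": 0,"rz": 0,"fingers": -1},{"x": -0.2,"y": 0.35,"z": -0.16,"rx": 0,"ry": 0,"rz": 0,"fingers": -1}])

```text
t: 27.08
tcp_pos: [0.5007, 0.1719, 0.1699]
tcp_rot: [0.998, 0.057, 0.001, 0.0]
ft_force: [-0.0, -0.9, -0.2]
finger_gap: 0.0513
finger_force: 0.0
```

carry_out(targets=[{"x": -0.1,"y": 0.15,"z": 0,"rx": 0,"ry": 0,"rz": 0,"fingers": -1},{"x": -0.1,"y": 0.15,"z": 0,"rx": 0,"ry": 0,"rz": 0,"fingers": -1},{"x": -0.1,"y": 0.15,"z": 0,"rx": 0,"ry": 0,"rz": 0,"fingers": -1},{"x": -0.1,"y": 0.15,"z": 0,"rx": 0,"ry": 0,"rz": 0,"fingers": -1}])

```text
t: 27.58
tcp_pos: [0.4601, 0.0943, 0.1701]
tcp_rot: [0.998, 0.058, 0.001, -0.0]
ft_force: [-0.5, 0.1, 0.7]
finger_gap: -0.0001
finger_force: 0.0
```

Run:
```python
from h import *
for i in range(3): d=grab('top')
s=grab("scene");m=masks(d)
for b,a,c in blobs(m['teal'],(40,110,150,265),50): print('teal',a,rect(d,b,.111))
for b,a,c in blobs(m['green'],(100,255,150,300),20):
    for z in(.05,.055,.06): print('green',a,c,ray(d,c,z))
g=[c for b,a,c in blobs(masks(s)['green'],(370,150,410,190),10)];print("scene green",g,[ray(s,g[0],z).round(4) for z in(.05,.055,.06)] if g else "")
plan(.447,.296,.12)
cv2.imwrite('pics/c10.png',np.hstack([cv2.resize(d["image"][160:310,60:210,::-1],(360,360),interpolation=2),cv2.resize(s["image"][130:240,365:475,::-1],(360,360),interpolation=2)]))
```

```text
teal 1496 (array([593.4, 344. ]), 106.2, 67.9, np.float32(5.0))
green 83 [120.57831325 276.21686747] [[0.44998043 0.29882232]]
green 83 [120.57831325 276.21686747] [[0.45050962 0.29724975]]
green 83 [120.57831325 276.21686747] [[0.45103881 0.29567717]]
scene green [array([390.46153846, 168.44615385])] [array([[0.4344, 0.2975]]), array([[0.4417, 0.2939]]), array([[0.4489, 0.2903]])]
shift [ 0.0213 -0.403   0.0993] rv [-0.     0.001 -0.   ] | tcp [0.4599 0.0946 0.1696] t 27.77 q5 1.54
```

View pics/c10.png

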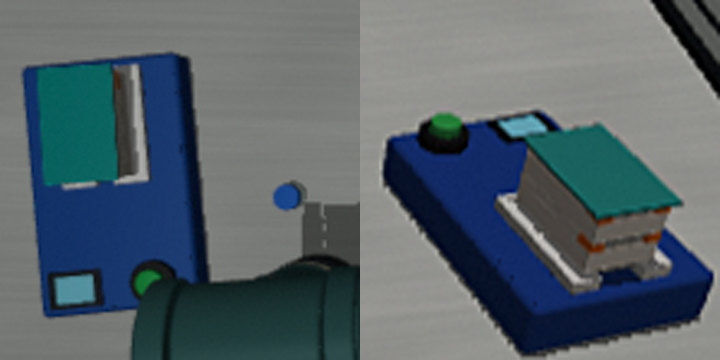

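The cover lies flat and square on the tower. Next is the button, at about (0.4475, 0.293) with its top near z = 0.059.

```bash
python3 -c "
from h import *
plan(.4475,.293,.09)"
```

```text
shift [ 0.0216 -0.3969  0.1593] rv [-0.     0.001 -0.   ] | tcp [0.4599 0.0946 0.1696] t 27.77 q5 1.54
```

carry_out(targets=[{"x": 0.022,"y": -0.397,"z": 0,"rx": 0,"ry": 0,"rz": 0,"fingers": -1},{"x": 0.022,"y": -0.397,"z": 0,"rx": 0,"ry": 0,"rz": 0,"fingers": -1},{"x": 0.022,"y": -0.397,"z": 0,"rx": 0,"ry": 0,"rz": 0,"fingers": -1},{"x": 0.022,"y": -0.397,"z": 0.07,"rx": 0,"ry": 0,"rz": 0,"fingers": -1},{"x": 0.022,"y": -0.397,"z": 0.15,"rx": 0,"ry": 0,"rz": 0,"fingers": -1}])

```text
t: 28.4
tcp_pos: [0.4479, 0.295, 0.0944]
tcp_rot: [0.998, 0.06, 0.001, -0.001]
ft_force: [0.2, -0.0, -0.8]
finger_gap: 0.0003
finger_force: 0.0
```

```bash
python3 -c "
from h import *
for i in range(3): s=grab('scene')
plan(.4475,.293,.059)
d=grab()
cv2.imwrite('pics/c11.png',np.hstack([cv2.resize(d['image'][190:310,60:180,::-1],(360,360),interpolation=2),cv2.resize(s['image'][110:210,340:440,::-1],(360,360),interpolation=2)]))"
```

```text
shift [ 0.0042 -0.0016  0.0661] rv [0.005 0.012 0.   ] | tcp [0.4457 0.292  0.0921] t 28.55 q5 1.93
```

View pics/c11.png

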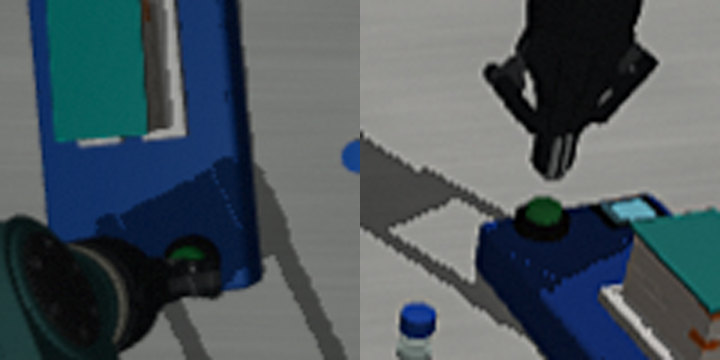

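The fingertip is right above the button. I'll press in small steps.

carry_out(targets=[{"x": 0.004,"y": 0,"z": 0.04,"rx": 0,"ry": 0,"rz": 0,"fingers": -1},{"x": 0.004,"y": 0,"z": 0.056,"rx": 0,"ry": 0,"rz": 0,"fingers": -1},{"x": 0.004,"y": 0,"z": 0.064,"rx": 0,"ry": 0,"rz": 0,"fingers": -1},{"x": 0.004,"y": 0,"z": 0.07,"rx": 0,"ry": 0,"rz": 0,"fingers": -1},{"x": 0.004,"y": 0,"z": 0.07,"rx": 0,"ry": 0,"rz": 0,"fingers": -1}])

```text
t: 29.22
tcp_pos: [0.4505, 0.2926, 0.0612]
tcp_rot: [0.998, 0.058, 0.001, -0.0]
ft_force: [0.6, -1.1, 2.9]
finger_gap: -0.0002
finger_force: 1.9
```

carry_out(targets=[{"x": 0,"y": 0,"z": 0.006,"rx": 0,"ry": 0,"rz": 0,"fingers": -1},{"x": 0,"y": 0,"z": 0.01,"rx": 0,"ry": 0,"rz": 0,"fingers": -1},{"x": 0,"y": 0,"z": 0.01,"rx": 0,"ry": 0,"rz": 0,"fingers": -1}])

```text
t: 29.6
tcp_pos: [0.4506, 0.2928, 0.0607]
tcp_rot: [0.998, 0.058, 0.002, -0.0]
ft_force: [-8.5, -5.6, 23.8]
finger_gap: 0.0003
finger_force: 12.0
```

Run:
```python
from h import *
s=grab("scene");s0=cv2.imread("pics/scene0.png")[:,:,::-1]
for q in(s,dict(s,image=s0)):
    for b,a,c in blobs(masks(q)['green'],(370,150,410,190),4):
        v,u=np.nonzero(b);print(a,c.round(1),u.min(),u.max(),v.min(),v.max())
print(proj(s,(.4506,.2928,.061)))
o=observe();print(o["tcp_pos"],o["ft_force"])
cv2.imwrite('pics/c12.png',np.hstack([cv2.resize(s['image'][145:190,365:415,::-1],(400,360),interpolation=2),cv2.resize(s0[145:190,365:415,::-1],(400,360),interpolation=2)]))
```

```text
33 [389.8 170.1] 386 395 167 172
65 [390.5 168.4] 386 395 165 172
(np.float64(391.6339828082562), np.float64(168.3698322449309))
[0.45065886 0.29273435 0.0606451 ] [-8.64685854 -5.49861489 23.92552472]
```

View pics/c12.png

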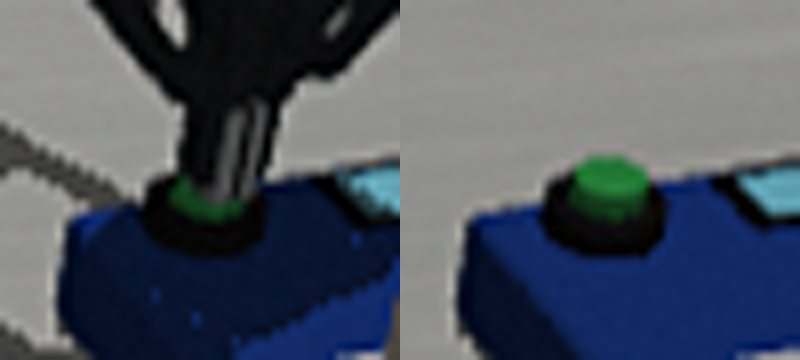

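The image shows the tip squarely on the green cap, with the cap sunk into its collar. The force of 24 N is well over the 4 N needed. I'll let go and retreat.

carry_out(targets=[{"x": 0,"y": 0,"z": 0,"rx": 0,"ry": 0,"rz": 0,"fingers": -1},{"x": 0,"y": 0,"z": -0.03,"rx": 0,"ry": 0,"rz": 0,"fingers": -1},{"x": 0,"y": 0,"z": -0.12,"rx": 0,"ry": 0,"rz": 0,"fingers": -1},{"x": 0,"y": 0.1,"z": -0.22,"rx": 0,"ry": 0,"rz": 0,"fingers": -1},{"x": 0,"y": 0.22,"z": -0.22,"rx": 0,"ry": 0,"rz": 0,"fingers": -1}])

```text
t: 30.28
tcp_pos: [0.464, 0.1872, 0.1688]
tcp_rot: [0.998, 0.059, 0.004, -0.001]
ft_force: [2.6, -1.6, 0.7]
finger_gap: -0.0001
finger_force: 0.0
```

carry_out(targets=[{"x": 0,"y": 0.5,"z": 0,"rx": 0,"ry": 0,"rz": 0,"fingers": -1},{"x": 0,"y": 0.5,"z": 0,"rx": 0,"ry": 0,"rz": 0,"fingers": -1},{"x": 0,"y": 0.5,"z": 0,"rx": 0,"ry": 0,"rz": 0,"fingers": -1},{"x": 0,"y": 0.5,"z": 0,"rx": 0,"ry": 0,"rz": 0,"fingers": -1},{"x": 0,"y": 0.5,"z": 0,"rx": 0,"ry": 0,"rz": 0,"fingers": -1}])

```text
t: 30.9
tcp_pos: [0.4905, -0.0657, 0.164]
tcp_rot: [0.999, 0.054, -0.0, 0.0]
ft_force: [0.1, 0.3, 0.7]
finger_gap: -0.0001
finger_force: 0.0
```

Run:
```python
from h import *
for i in range(4): d=grab()
s=grab("scene");m=masks(d)
for b,a,c in blobs(m['teal'],(40,110,150,265),50): print('teal',a,rect(d,b,.111))
for b,a,c in blobs(masks(s)['green'],(370,150,410,190),4):
    v,u=np.nonzero(b);print(a,c.round(1),v.min(),v.max())
k=m["violet"]
print("violet",[(a,c.round()) for b,a,c in blobs(cv2.dilate(k.astype(np.uint8),np.ones((5,5)))>0,None,40)])
```

```text
teal 1496 (array([593.6, 344. ]), 105.9, 67.9, np.float32(5.0))
64 [390.5 168.4] 165 172
violet [(np.int32(595), array([141., 120.])), (np.int32(561), array([254., 121.])), (np.int32(4312), array([542., 279.])), (np.int32(207), array([266., 311.]))]
```

The button has sprung back, the cover hasn't moved, and no white racks are left on the bench. I'm handing in the job.

```bash
python3 -c "
from rig import workorder
print(workorder.close_job())"
```

```text
the job is handed in; nothing more can be done
None
```

I stacked both white racks on the mixer platform and laid the cover flat and square on top. I then pressed the start button fully down, let it spring back, and handed in the job at about 31 s; no verdict came back.

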